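# Fit a fresh inline filter to the engraver's air manifold

## Robot

A 6-joint arm with a two-finger parallel gripper is mounted at the origin on the work surface. World frame = base frame: x ahead of the robot, y to its left, z up, the work surface at z = 0. Lengths are in m, angles in rad, forces in N, time in s.
With the tool pointing down it reaches from about 0.325 to 0.775 m from the base axis. Payload 9.3 kg.
Tool frame: the origin (TCP) lies midway between the tips of the shut fingers; the grasp point (between the pads) lies 19 mm behind it; y points along the fingers, x is the direction in which the jaws open and shut, and the axes are right-handed (so a half turn about y gives the same grasp; the last joint's range is limited). The gripper opens to 85 mm and grips with 20 to 120 N. Pads are 22 mm wide; open, the fingers measure 114 mm over their backs; the gripper's body (76 mm by 85 mm) begins 54 mm behind the grasp point. The pads swing forward as they close: fully open they stand 13 mm farther back than shut.
Start: joints at [1.152, 0.259, 0.021, 1.334, 0, 1.418], TCP at [0.144, 0.531, 0.231] pointing down, gripper open.
Joint ranges: [-3.04, 3.04], [-0.91, 1.82], [-1.04, 1.36], [-1.92, 1.95], [-1.52, 1.45], [-3.14, 3.14]. Speed limits (rad/s): [2.22, 2.22, 2.79, 3.14, 3.14, 3.14].

## Interface

Orientations are given as a unit quaternion [x, y, z, w].
In Python, from workcell import robot gives the robot as it stands. The module is installed in compiled form; this text tells all that it offers.
- The arm moves only by the shell command python3 -m jog 'ROWS' [OPENING] [FORCE]. ROWS is JSON, one flat list of numbers, 4 for each row, row after row: the shift along the tool's x, y, z in mm, then the turn about the tool's y in degrees. In form: [x, y, z, yaw, x, y, z, yaw, ...]. A call has 1 to 20 rows; each row is the pose to reach, as a shift and turn from the pose commanded when the call began, along the tool's axes at that moment; what a row does not reach only later rows make up. A row lasts 1/8 s, in which the tool goes at most 62.5 mm and 10.7 degrees, less where a joint would pass 70% of its speed; a pose out of reach is approached as far as the arm can. A call with a gripper value outside its range is refused whole. OPENING is the closure, from 0 (fully open) to 1 (shut), set as the call begins (- or left out, the last holds). The fingers move at their own pace and stop on an object; FORCE is the grip in N (left out, the last holds). Time passes only in rows, so rows that repeat a pose let the fingers close. It gives the time, the measured TCP pose, the force and the opening at its end, in the units of the state.
- robot.sense(): the state, without advancing time (a new reading comes with each control period).
- robot.camera(name): name is "scene" or "top"; returns a dict with "pixels" (420x560x3 uint8, blue, green, red), "vfov" (degrees; the focal length in pixels is half the picture's height over the tangent of half this angle, whatever the lens; pixels are square), "cx", "cy" (the principal point, pixels), "extrinsics" (4x4, takes a point from world to camera coordinates). Camera axes: x right, y down, z forward; pixel columns grow to the right and rows downward; lengths in m; the calibration is good to about 2 mm. A picture is of the moment at which its call begins. There is no depth.
- robot.job_done(): hands the job in, once; it reports no verdict.
Trained networks look in the newest picture that a camera, given by its name, has taken for a name from the list of things; names that differ only in an ending like _2 or _b are one class to them, and where a whole thing is asked for, a point or a joint stands for the part that bears it (a point fixed in the world has none). Each returns a list of dicts, best first, with "score" (0 to 1); they miss things now and then, are a little off and sometimes report something else, mostly with a low value. They report only what shows in the picture. A call takes as long as a camera call. They do not tell look-alikes from the thing itself.
- robot.look_for(camera, name): "bbox" ([centre column, centre row, width, height] in pixels, round what is visible of it).
- robot.outline_of(camera, name): "pixels" (420x560 bool, what is visible of it) and "bbox" ([centre column, centre row, width, height] in pixels, round what is visible of it).
The state is a dict: "time": time; "joint_positions": joint angles; "joint_vel": joint speeds; "joint_efforts": joint torques, N m; "tool_pos": TCP position; "tcp_rot": TCP orientation; "contact_force": force on the tool from outside, world axes, zero at the start; "moment": the same for the moment, N m; "grip_width": finger opening in m.
Only numpy, scipy, OpenCV 4.12 (cv2) and the standard library are available. Lean on these libraries where they do the work, as an engineer would, in place of code of your own. Each camera call takes 0.05 s, during which the arm holds its last target.

## Task

Take the fresh white filter with blue ends out of the wooden rack and push its stem straight down into the orange push-fit collet of the air manifold, past the seal until it bottoms fully home: firmly but without ramming it. Let go of it, then push the red valve lever all the way over, away from its starting side, to open the air. Leave the spent brown filter in the rack and the mug, bowl and graver where they are.

Things in the scene. Friction and masses are not known exactly. Their poses are not given: they have to be found in the camera images.
- filter_centre (a point): Fresh inline filter, 60 g: white cylinder 28 mm across, 50 mm tall, with blue end bands; below it a rigid white stem 12 mm across, 65 mm long, chamfered 3 mm at its foot (8 mm across at the end). It stands upright, stem down, in one of the two rack holes. This point is the cylinder's centre, to grip; the stem's foot is 90 mm below it; z is the filter's axis, up.
- filter_tip (a point): Centre of the lower end of the fresh filter's stem; z is the filter's axis, pointing up.
- spent_centre (a point): Spent filter, same shape, brown with black end bands, standing in the other hole of the rack, 100 mm away; this point is the centre of its cylinder. Leave it in the rack.
- rack: Fixed wooden rack block, 60 mm (x) by 170 mm (y) by 45 mm high; origin at the centre of its underside; two upright holes, 14 mm across and 37 mm deep, at y = +50 and -50 mm.
- manifold: Fixed aluminium air manifold block on the bench, 70 mm (x) by 200 mm (y) by 50 mm high; origin at the centre of its underside. On its top at y = +50 mm stands the orange collet, 20 mm tall; at y = -55 mm the valve with its red lever.
- mouth (a point): Centre of the collet's mouth, 70 mm above the bench; axis vertical. The mouth flares from a 14 mm bore to 20 mm across in its top 5 mm. The rubber seal sits 12 mm down: it resists the stem with a bump of about 7 to 14 N, then a sliding drag of about 2 to 9 N.
- seat (a joint): Seat washer at the bottom of the bore, unseen, 28 to 48 mm below the mouth, different each time. The value is its travel: 0 untouched, 0.003 m pressed home. It yields to about 5 N on top of the seal's drag and stays where pushed; then the stem is on the hard bottom and the force rises steeply: 20 N in all is firmly home, over 30 N on the washer is ramming. The value says nothing of its depth.
- valve (a joint): Valve lever angle: 0 leaning towards the manifold's -x side (about 0.5 rad off upright), 1.0 leaning over to its +x side, open. Stays where it is left.
- valve_tip (a point): Centre of the red ball, 26 mm across, at the tip of the valve lever (moves with about 1 N), about 80 mm from its pivot, which lies on the manifold's y = -55 mm line; it swings in the manifold's x-z plane.
- mug_centre (a point): Blue mug, 76 mm across, 90 mm tall; point at its centre.
- bowl_centre (a point): Steel bowl, 120 mm across, 35 mm tall; point at its centre.
- graver_grip (a point): Graver lying on the bench, 160 mm long; point on its handle.
Not all that is in view belongs to the job. Of the things that look like the manifold, take the one that is farthest to the robot's right at the start. What is meant by the part that bears filter_centre is not turquoise, and is the larger of those in its own colour.

How it is judged:
On the way, in this order (a step that is already met when the one before it is completed fails the run):
1. the fresh filter is lifted clear of the rack (height (world z) of filter_tip above 0.06 m), for 0.1 s.
2. its stem is in the collet and has pressed the seat fully home (at least 2.2 of its 3 mm) (value of joint seat above 0.0022 m and z of filter_tip in the frame of mouth below -0.027 m and horizontal distance between filter_tip and mouth below 0.004 m), for 0.1 s.
3. the filter is let go and the valve lever is pushed over (value of joint valve above 0.85 rad and contact force between the fingers and filter below 0.1 N), for 0.2 s.
At the end, for the whole second after the job is handed in: Fresh filter upright (0.12 rad) in the collet, its foot 27 mm or more below the mouth and within 4 mm of its axis, the seat pressed at least 2.2 of 3 mm; valve lever at 0.85 rad or more; spent filter moved under 20 mm, mug, bowl and graver under 30 mm (all of step 2 and angle between filter_tip's own z axis and vertical below 0.12 rad and value of joint valve above 0.85 rad and distance of spent_centre from where it was at the start of the episode below 0.02 m and distance of each of mug_centre, bowl_centre, graver_grip from where it was at the start of the episode below 0.03 m); the robot touches nothing.
It fails at once if the stem is rammed onto the bottom with more than 30 N (contact force between filter and seat_washer above 30 N).
It fails at once if the valve is opened before the filter is seated (value of joint valve above 0.5 rad and value of joint seat below 0.0022 m).
It fails at once if the spent filter is pulled out of its place (distance of spent_centre from where it was at the start of the episode above 0.02 m).
It fails at once if the mug, bowl or graver is knocked away (distance of any of mug_centre, bowl_centre, graver_grip from where it was at the start of the episode above 0.03 m).
It also fails if it takes over 70 s, if anything falls off the work surface, if the arm or the gripper's body presses on something with over 40 N, if the wrist force passes 120 N, or if a joint passes its speed limit or range.

## Working session

There is one attempt and no reset: what is moved stays moved. The work goes in short steps, Python scripts to look and compute and a shell command to move; the robot and the scene stay as the last step left them, time stands still between calls to the robot, and variables do not carry over. Pictures are saved under pics/ and viewed, and the job is handed in when it is done.

```bash
mkdir -p pics
cat > h.py <<'E'
import numpy as np, cv2
from workcell import robot
def cam(n,fn=None):
    c=robot.camera(n)
    if fn: cv2.imwrite('pics/'+fn,c['pixels'])
    return c
def f(c): return 210/np.tan(np.radians(c['vfov'])/2)
def ray(c,u,v):
    E=np.array(c['extrinsics']);R=E[:3,:3];t=E[:3,3]
    d=R.T@np.array([(u-c['cx'])/f(c),(v-c['cy'])/f(c),1]);return -R.T@t,d/np.linalg.norm(d)
def atz(c,u,v,z):
    o,d=ray(c,u,v);return o+d*(z-o[2])/d[2]
def proj(c,p):
    E=np.array(c['extrinsics']);q=E[:3,:3]@np.array(p)+E[:3,3];return np.array([q[0]/q[2]*f(c)+c['cx'],q[1]/q[2]*f(c)+c['cy']])
E
python3 - <<'E'
from h import *
print(robot.sense())
for n in('scene','top'):
    c=cam(n,n+'0.png');print(n,c['vfov'],c['cx'],c['cy'],np.round(c['extrinsics'],3).tolist())
    for k in ['filter_centre','spent_centre','rack','manifold','mouth','valve','valve_tip','mug_centre','bowl_centre','graver_grip']:
        try: print(k,[(round(float(r['score']),2),np.round(r['bbox']).tolist()) for r in robot.look_for(n,k)])
        except Exception as e: print(k,e)
E
```

```text
{'time': 0.0, 'joint_positions': array([ 1.15241142e+00,  2.59198559e-01,  2.07561131e-02,  1.33369044e+00,
       -2.44710836e-05,  1.41818142e+00]), 'joint_vel': array([ 0.00022428,  0.00082332, -0.00116657,  0.00043789,  0.00058351,
        0.00095215]), 'joint_efforts': array([-2.70433178e-03, -5.55644453e+01,  3.44529533e+01,  1.38165205e-02,
       -3.12376178e-04,  3.39525263e-05]), 'tool_pos': array([0.14436329, 0.53042596, 0.23066048]), 'tcp_rot': array([ 0.56207299,  0.42893409, -0.42975524, -0.56160478]), 'contact_force': array([ 0.10644434,  0.11454219, -0.97233854]), 'moment': array([-0.01743047,  0.0001178 , -0.08190196]), 'grip_width': 0.0851459444675682}
scene 46.218375549326076 277.8013541270183 204.68003255424446 [[0.073, 0.997, 0.012, -0.079], [0.72, -0.044, -0.693, -0.307], [-0.69, 0.059, -0.721, 1.462], [0.0, 0.0, 0.0, 1.0]]
filter_centre [(0.63, [306.0, 207.0, 15.0, 38.0]), (0.57, [366.0, 202.0, 18.0, 34.0]), (0.47, [325.0, 231.0, 12.0, 29.0])]
spent_centre [(0.67, [412.0, 211.0, 15.0, 28.0])]
rack [(0.8, [383.0, 226.0, 84.0, 51.0]), (0.2, [170.0, 186.0, 10.0, 3
[... 626 characters left out ...]
34], [0.081, -0.009, -0.997, 1.081], [0.0, 0.0, 0.0, 1.0]]
filter_centre [(0.49, [218.0, 219.0, 17.0, 12.0])]
spent_centre [(0.5, [177.0, 207.0, 12.0, 13.0])]
rack [(0.6, [201.0, 214.0, 64.0, 40.0])]
manifold [(0.96, [351.0, 229.0, 85.0, 32.0]), (0.8, [222.0, 315.0, 91.0, 49.0])]
mouth [(0.62, [224.0, 314.0, 89.0, 38.0]), (0.56, [352.0, 228.0, 90.0, 37.0])]
valve [(0.7, [242.0, 324.0, 13.0, 26.0]), (0.58, [382.0, 235.0, 10.0, 19.0])]
valve_tip [(0.5, [240.0, 323.0, 12.0, 28.0]), (0.46, [381.0, 234.0, 11.0, 20.0])]
mug_centre [(0.83, [292.0, 124.0, 36.0, 37.0])]
bowl_centre [(0.68, [372.0, 133.0, 45.0, 41.0])]
graver_grip [(0.8, [338.0, 269.0, 47.0, 10.0]), (0.71, [352.0, 227.0, 92.0, 36.0])]
```

Run:
```python
import cv2
for n in('scene','top'):
    im=cv2.imread(f'pics/{n}0.png');cv2.imwrite(f'pics/{n}0c.png',cv2.resize(im[90:370,130:430] if n=='scene' else im[90:360,130:420],None,fx=2.6,fy=2.1 if 0 else 2.1*1.0) if 0 else cv2.resize(im[90:370,130:430] if n=='scene' else im[90:350,140:420],None,fx=2.1,fy=2.1,interpolation=cv2.INTER_CUBIC))
```

```text
(no output)
```

View pics/scene0.png

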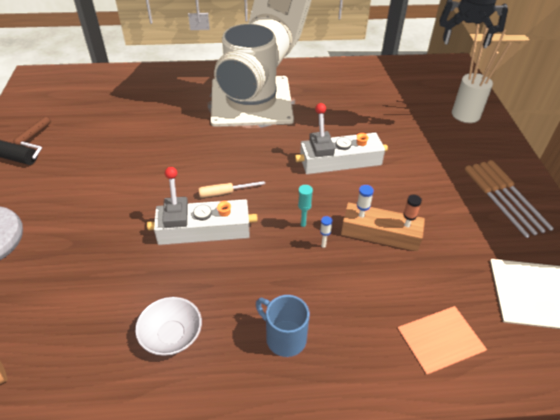

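View pics/scene0c.png

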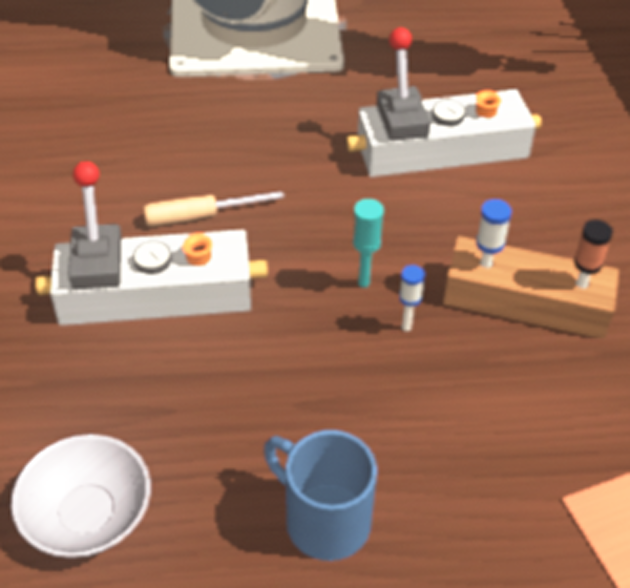

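View pics/top0c.png

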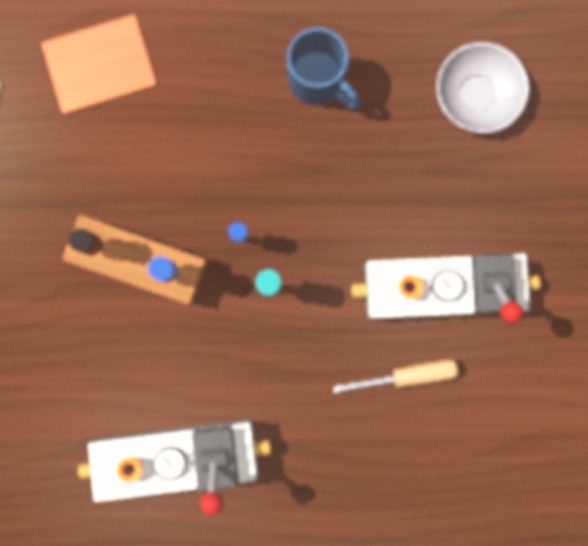

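The target manifold is the one farthest to the robot's right (-y): scene (202,205), top (351,229). The decoy is at scene (343,138). Filter candidates in the scene view are the rack one with blue ends (366,202), the turquoise one (306,207) and a small blue one (325,231). I choose the rack one, and will check it in close crops and measure.

Run:
```python
from h import *
S=cam('scene');T=cam('top')
def crop(c,x0,y0,w,h,s): return cv2.resize(c['pixels'][y0:y0+h,x0:x0+w],None,fx=s,fy=s,interpolation=cv2.INTER_CUBIC)
a=crop(S,340,180,90,70,4);b=crop(T,165,190,90,70,4);d=crop(S,150,160,90,80,4)[:280];e=crop(T,305,205,90,70,4)
cv2.imwrite('pics/crops.png',np.vstack([np.hstack([a,b]),np.hstack([d,e])]))
def seg(c,box,fn):
    x0,y0,x1,y1=box;hsv=cv2.cvtColor(c['pixels'],cv2.COLOR_BGR2HSV);m=fn(hsv.astype(int)).astype(np.uint8)
    M=np.zeros_like(m);M[y0:y1,x0:x1]=m[y0:y1,x0:x1];ys,xs=np.nonzero(M)
    print(len(xs),xs.mean().round(2),ys.mean().round(2),xs.min(),xs.max(),ys.min(),ys.max());return xs.mean(),ys.mean()
blue=lambda h:(abs(h[...,0]-112)<12)&(h[...,1]>140)
red=lambda h:((h[...,0]<6)|(h[...,0]>174))&(h[...,1]>190)&(h[...,2]>120)
org=lambda h:(abs(h[...,0]-12)<6)&(h[...,1]>180)&(h[...,2]>190)
def tri(p,q):
    o1,d1=ray(S,*p);o2,d2=ray(T,*q);A=np.stack([d1,-d2],1);k=np.linalg.lstsq(A,o2-o1,rcond=None)[0]
    x,y=o1+k[0]*d1,o2+k[1]*d2;print('tri',((x+y)/2).round(4),'gap',np.linalg.norm(x-y).round(4))
print('cap');tb=seg(T,(205,205,235,235),blue);sb=seg(S,(350,180,385,200),blue);print(atz(T,*tb,.118));tri(sb,tb)
print('ball');tr=seg(T,(370,220,400,250),red);sr=seg(S,(155,160,185,185),red);tri(sr,tr)
print('collet');to=seg(T,(320,215,350,240),org);so=seg(S,(212,195,240,222),org);print(atz(T,*to,.068),atz(S,*so,.066));tri(so,to)
for n,c in(('manifold',T),('rack',T)):
    for r in robot.outline_of('top',n)[:2]:
        m=r['pixels'].astype(np.uint8);ct=max(cv2.findContours(m,0,2)[0],key=cv2.contourArea);print(n,r['score'],cv2.minAreaRect(ct))
```

```text
cap
68 216.75 217.75 212 221 214 222
106 365.89 190.33 360 372 186 195
[0.51484197 0.2268333  0.118     ]
tri [0.5146 0.226  0.1203] gap 0.001
ball<stdin>:9: RuntimeWarning: Mean of empty slice.
  ret = ret.dtype.type(ret / rcount)
Traceback (most recent call last):
ValueError: zero-size array to reduction operation minimum which has no identity
```

View pics/crops.png

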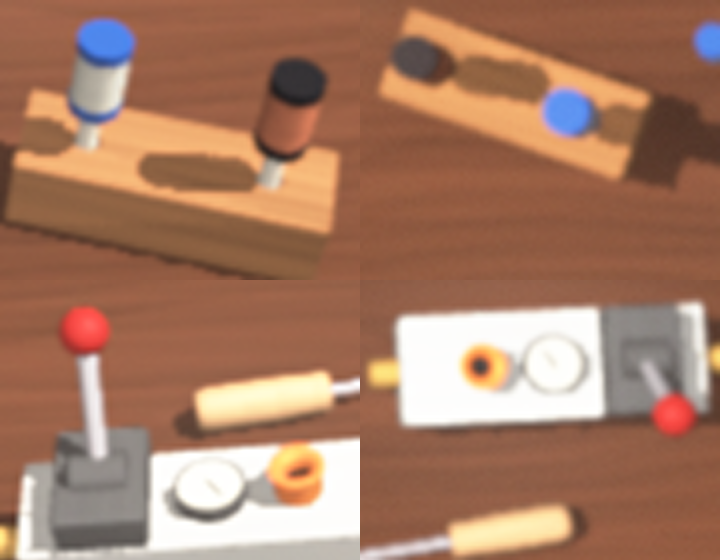

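```bash
cat > m.py <<'E'
from h import *
S=cam('scene');T=cam('top')
def seg(c,box,fn):
    x0,y0,x1,y1=box;hsv=cv2.cvtColor(c['pixels'],cv2.COLOR_BGR2HSV);m=fn(hsv.astype(int)).astype(np.uint8)
    M=np.zeros_like(m);M[y0:y1,x0:x1]=m[y0:y1,x0:x1];ys,xs=np.nonzero(M)
    print(len(xs),xs.mean().round(2),ys.mean().round(2),xs.min(),xs.max(),ys.min(),ys.max());return xs.mean(),ys.mean()
blue=lambda h:(abs(h[...,0]-112)<12)&(h[...,1]>140)
red=lambda h:((h[...,0]<5)|(h[...,0]>174))&(h[...,1]>165)&(h[...,2]>130)
org=lambda h:(abs(h[...,0]-12)<7)&(h[...,1]>150)&(h[...,2]>190)
dark=lambda h:(h[...,2]<130)
def tri(p,q):
    o1,d1=ray(S,*p);o2,d2=ray(T,*q);A=np.stack([d1,-d2],1);k=np.linalg.lstsq(A,o2-o1,rcond=None)[0]
    x,y=o1+k[0]*d1,o2+k[1]*d2;print('tri',((x+y)/2).round(4),'gap',np.linalg.norm(x-y).round(4))
E
python3 - <<'E'
from m import *
print(cv2.cvtColor(T['pixels'],cv2.COLOR_BGR2HSV)[234:237,380:385].tolist())
print('ball');tr=seg(T,(370,225,395,245),red);sr=seg(S,(158,162,185,182),red);tri(sr,tr)
print('collet');to=seg(T,(325,215,345,240),org);so=seg(S,(212,195,240,222),org);td=seg(T,(331,222,340,231),dark)
sd=seg(S,(219,203,229,210),dark)
print(atz(T,*td,.07),atz(T,*to,.068),atz(S,*sd,.07),atz(S,*so,.066));tri(so,to)
# valve base white / manifold corners in the top view
for n in('manifold','rack'):
    for r in robot.outline_of('top',n)[:2]:
        m=r['pixels'].astype(np.uint8);ct=max(cv2.findContours(m,0,2)[0],key=cv2.contourArea);R=cv2.minAreaRect(ct);B=cv2.boxPoints(R);print(n,r['score'],R,[atz(T,*p,.05 if n=='manifold' else .045)[:2].round(3).tolist() for p in B])
print('spent',atz(T,*seg(T,(168,197,188,215),lambda h:h[...,2]<75),.12))
im=cv2.resize(T['pixels'][205:250,300:400],None,fx=8,fy=8,interpolation=cv2.INTER_NEAREST);cv2.imwrite('pics/man8.png',im)
E
```

```text
[[[0, 90, 209], [0, 129, 221], [1, 159, 226], [1, 178, 224], [1, 178, 215]], [[0, 149, 228], [1, 170, 240], [1, 183, 244], [1, 186, 244], [1, 188, 239]], [[1, 179, 241], [1, 182, 249], [1, 183, 251], [1, 183, 250], [1, 186, 247]]]
ball
74 383.04 238.84 378 388 234 243
108 170.52 172.22 165 176 167 177
tri [ 0.4584 -0.1804  0.1422] gap 0.0033
collet
34 334.79 226.09 331 338 222 230
88 224.58 209.51 219 229 200 215
7 334.71 226.0 334 336 225 227m.py:6: RuntimeWarning: Mean of empty slice.
  print(len(xs),xs.mean().round(2),ys.mean().round(2),xs.min(),xs.max(),ys.min(),ys.max());return xs.mean(),ys.mean()
  ret = ret.dtype.type(ret / rcount)
Traceback (most recent call last):
  File "m.py", line 6, in seg
    print(len(xs),xs.mean().round(2),ys.mean().round(2),xs.min(),xs.max(),ys.min(),ys.max());return xs.mean(),ys.mean()
                                                        ~~~~~~^^
ValueError: zero-size array to reduction operation minimum which has no identity
```

Run:
```python
from m import *
so=seg(S,(212,195,240,222),org);to=seg(T,(325,215,345,240),org)
print(atz(T,334.7,226,.07),atz(T,*to,.07),atz(S,*so,.062));tri(so,to)
for n in('manifold','rack'):
    for r in robot.outline_of('top',n)[:2]:
        m=r['pixels'].astype(np.uint8);ct=max(cv2.findContours(m,0,2)[0],key=cv2.contourArea);R=cv2.minAreaRect(ct);B=cv2.boxPoints(R);print(n,r['score'],R,[atz(T,*p,.05 if n=='manifold' else .045)[:2].round(3).tolist() for p in B])
print('spent',atz(T,*seg(T,(168,197,188,215),lambda h:h[...,2]<85),.12))
im=np.vstack([cv2.resize(q,None,fx=8,fy=8,interpolation=cv2.INTER_NEAREST) for q in (T['pixels'][208:248,300:400],S['pixels'][198:223,160:260])]);cv2.imwrite('pics/man8.png',im)
```

```text
89 224.53 209.52 219 229 200 215
35 334.89 226.03 331 338 222 230
[ 0.49386159 -0.07168355  0.07      ] [ 0.4937828  -0.07216535  0.07      ] [ 0.49668372 -0.07428181  0.062     ]
tri [ 0.4942 -0.074   0.0593] gap 0.0009
manifold 0.85 ((351.5, 227.0), (32.0, 89.0), 90.0) [[0.535, -0.001], [0.533, -0.238], [0.448, -0.236], [0.451, -0.0]]
manifold 0.64 ((222.72201538085938, 314.6787109375), (42.34785079956055, 88.9949722290039), 83.82982635498047) [[0.31, 0.342], [0.332, 0.112], [0.224, 0.101], [0.203, 0.329]]
rack 0.77 ((204.7808380126953, 213.9178466796875), (65.30897521972656, 23.408233642578125), 20.556045532226562) [[0.533, 0.363], [0.591, 0.342], [0.528, 0.178], [0.47, 0.2]]
rack 0.5 ((351.5, 227.5), (31.0, 89.0), 90.0) [[0.533, -0.002], [0.531, -0.24], [0.448, -0.237], [0.451, -0.001]]
16 181.88 205.44 176 184 201 208
spent [0.54607869 0.31296287 0.12      ]
```

View pics/man8.png

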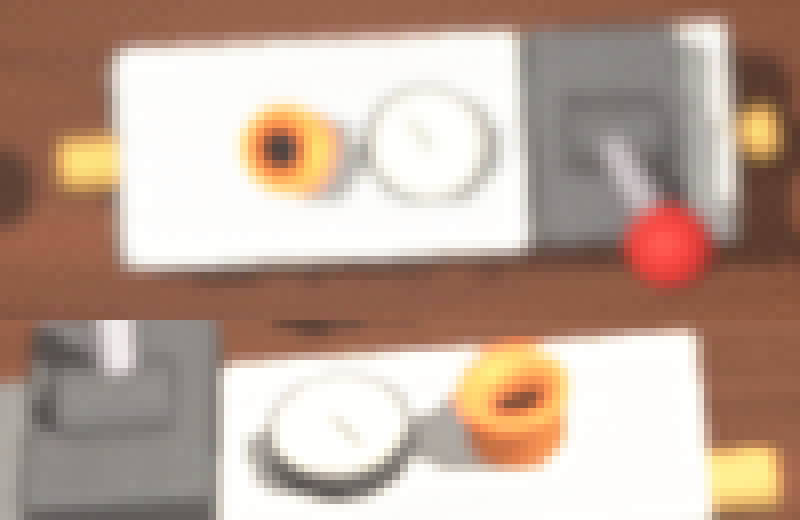

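Run:
```python
from m import *
for p in [(313.6,213.5),(315.1,241.2),(391.4,209.8)]: print(atz(T,*p,.05).round(4))
print(atz(T,336,226.1,.07),atz(S,223.9,206.5,.07)); tri((223.9,206.5),(336,226.1))
yaw=np.radians(-4)
import sys
def draw(mx,my,yaw):
    R=lambda x,y:np.array([mx+np.cos(yaw)*x-np.sin(yaw)*y,my+np.sin(yaw)*x+np.cos(yaw)*y])
    ims=[]
    for c,(x0,y0,w,h) in((T,(300,200,100,50)),(S,(140,160,120,90))):
        k=6;im=cv2.resize(c['pixels'][y0:y0+h,x0:x0+w],None,fx=k,fy=k,interpolation=cv2.INTER_CUBIC)
        P=lambda x,y,z:tuple(int(round(v)) for v in ((proj(c,[*R(x,y),z])-[x0,y0]+.5)*k))
        for z in(0,.05):
            q=[P(a*.035,b*.1,z) for a,b in((1,1),(1,-1),(-1,-1),(-1,1))]
            cv2.polylines(im,[np.array(q)],1,(0,255,0) if z else (255,0,0),1)
        for z in(.05,.07):
            q=[P(.01*np.cos(t),.05+.01*np.sin(t),z) for t in np.linspace(0,6.28,40)];cv2.polylines(im,[np.array(q)],1,(255,0,255),1)
        ims.append(cv2.copyMakeBorder(im,0,0,0,720-im.shape[1],0))
    cv2.imwrite('pics/fit1.png',cv2.resize(np.vstack(ims),None,fx=.7,fy=.7))
m=np.array([atz(T,315.1,241.2,.05),atz(T,391.4,209.8,.05)])[:,:2].mean(0)
e=(atz(T,313.6,213.5,.05)-atz(T,391.4,209.8,.05))[:2];yaw=np.arctan2(-e[0],e[1]);print(m,np.degrees(yaw),np.linalg.norm(e))
draw(*m,yaw); print('mouth',m+np.array([-np.sin(yaw),np.cos(yaw)])*.05,'valve',m-np.array([-np.sin(yaw),np.cos(yaw)])*.055)
```

```text
[ 0.5285 -0.0189  0.05  ]
[ 0.4551 -0.0217  0.05  ]
[ 0.5365 -0.2261  0.05  ]
[ 0.49357014 -0.07506121  0.07      ] [ 0.49518771 -0.07511382  0.07      ]
tri [ 0.4936 -0.0752  0.0684] gap 0.0
[ 0.49580425 -0.12390897] 2.211137737136357 0.2074201187430569
mouth [ 0.49387514 -0.0739462 ] valve [ 0.49792626 -0.17886802]
```

View pics/fit1.png

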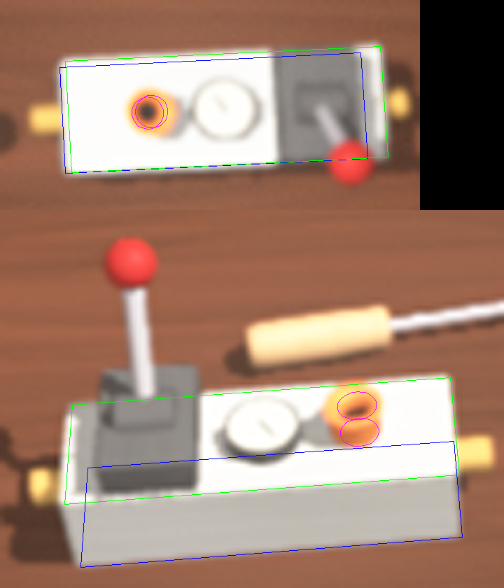

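```bash
cat > p.py <<'E'
import sys,numpy as np
from workcell import robot
from scipy.spatial.transform import Rotation as Ro
s=robot.sense();R=Ro.from_quat(s['tcp_rot']).as_matrix()
print('t',round(s['time'],2),'tcp',s['tool_pos'].round(4),'F',s['contact_force'].round(1),'w',round(s['grip_width'],4))
print('x',R[:,0].round(4),'y',R[:,1].round(4),'z',R[:,2].round(4),'yaw x',round(np.degrees(np.arctan2(R[1,0],R[0,0])),2),'q6',s['joint_positions'].round(3))
if len(sys.argv)>3:
    g=np.array(list(map(float,sys.argv[1:4])));print('shift mm',(R.T@(g-s['tool_pos'])*1000).round(1))
E
python3 p.py 0.5146 0.2262 0.200
```

```text
t 1.6 tcp [0.1445 0.5307 0.2313] F [0.4 0.3 0.5] w 0.0856
x [0.2627 0.9649 0.    ] y [-0.  0. -1.] z [-0.9649  0.2627  0.    ] yaw x 74.77 q6 [1.152 0.259 0.022 1.334 0.    1.418]
shift mm [-196.6   31.3 -437.1]
```

```bash
python3 -m jog '[-16,0,-36,8, -33,0,-73,16, -49,0,-109,24, -66,0,-146,32, -82,0,-182,40, -98,0,-218,48, -115,0,-255,56, -131,0,-291,64, -147,0,-328,72, -164,0,-364,80, -180,0,-400,88, -196.5,0,-437,95, -196.5,0,-437,95, -196.5,0,-437,95, -196.5,0,-437,95]' 0; python3 p.py 0.5146 0.2262 0.078
python3 - <<'E'
from m import *
im=np.hstack([cv2.resize(S['pixels'][150:250,320:440],None,fx=3.3,fy=3.3),cv2.resize(T['pixels'][150:250,150:270],None,fx=3.3,fy=3.3)]);cv2.imwrite('pics/pre.png',im)
E
```

```text
time: 3.48
tool_pos: [0.5138, 0.227, 0.2315]
tcp_rot: [-0.696, 0.124, -0.124, 0.696]
contact_force: [0.6, 0.5, -0.4]
grip_width: 0.0854
t 3.48 tcp [0.5138 0.227  0.2315] F [ 0.6  0.5 -0.4] w 0.0854
x [ 0.9389 -0.3441  0.    ] y [ 1.e-04  2.e-04 -1.e+00] z [3.441e-01 9.389e-01 2.000e-04] yaw x -20.13 q6 [0.266 0.279 0.05  1.342 0.    2.189]
shift mm [  1.  153.5  -0.5]
```

View pics/pre.png

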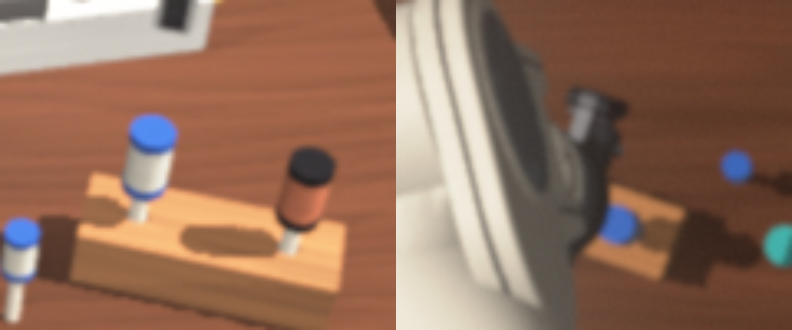

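Run:
```python
from m import *
p=robot.sense()['tool_pos'];print(proj(S,p),proj(T,p))
cv2.imwrite('pics/s1.png',np.hstack([S['pixels'][:300,200:500],T['pixels'][60:360,100:400]]))
```

```text
[374.61199909 149.14442609] [208.38394155 214.64219825]
```

View pics/s1.png

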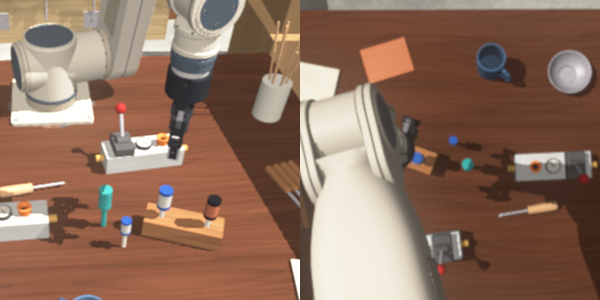

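```bash
python3 -m jog '[1,20,-0.5,0, 1,45,-0.5,0, 1,70,-0.5,0, 1,95,-0.5,0, 1,115,-0.5,0, 1,130,-0.5,0, 1,140,-0.5,0, 1,148,-0.5,0, 1,152,-0.5,0, 1,153.5,-0.5,0, 1,153.5,-0.5,0, 1,153.5,-0.5,0]'; python3 p.py
python3 - <<'E'
from m import *
cv2.imwrite('pics/s2.png',cv2.resize(S['pixels'][130:250,310:430],None,fx=5,fy=5))
E
```

```text
time: 5.18
tool_pos: [0.5154, 0.2255, 0.0781]
tcp_rot: [-0.696, 0.124, -0.124, 0.696]
contact_force: [0.5, 1.2, -0.7]
grip_width: 0.0854
t 5.17 tcp [0.5154 0.2255 0.0781] F [ 0.5  1.2 -0.7] w 0.0854
x [ 9.383e-01 -3.458e-01  4.000e-04] y [ 5.e-04  1.e-04 -1.e+00] z [3.458e-01 9.383e-01 3.000e-04] yaw x -20.23 q6 [ 0.263  0.367 -0.228  0.976  0.     2.187]
```

View pics/s2.png

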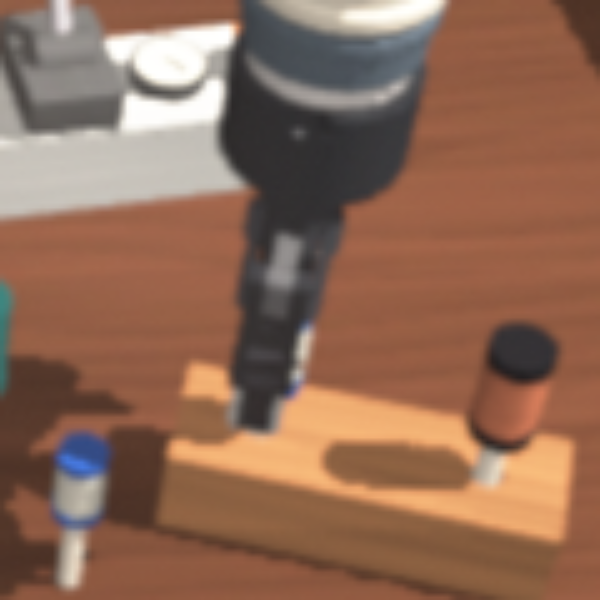

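```bash
python3 -m jog '[0,0,0,0, 0,0,0,0, 0,0,0,0, 0,0,0,0, 0,0,0,0, 0,0,0,0, 0,0,0,0, 0,0,0,0]' 1 60; python3 p.py; python3 -m jog '[0,0,0,0, 0,0,0,0]' 1 100; python3 p.py
```

```text
time: 6.28
tool_pos: [0.5154, 0.2255, 0.0779]
tcp_rot: [-0.696, 0.124, -0.124, 0.696]
contact_force: [-0.8, -0.5, 3.9]
grip_width: 0.0265
t 6.28 tcp [0.5154 0.2255 0.0779] F [-0.8 -0.5  3.9] w 0.0265
x [ 9.383e-01 -3.458e-01  3.000e-04] y [ 3.e-04  1.e-04 -1.e+00] z [3.458e-01 9.383e-01 2.000e-04] yaw x -20.23 q6 [ 0.263  0.367 -0.228  0.976 -0.     2.187]
time: 6.52
tool_pos: [0.5154, 0.2255, 0.078]
tcp_rot: [-0.696, 0.124, -0.124, 0.696]
contact_force: [-0.3, 0.3, 5.0]
grip_width: 0.0262
t 6.53 tcp [0.5154 0.2255 0.078 ] F [-0.3  0.3  5. ] w 0.0262
x [ 9.383e-01 -3.458e-01  3.000e-04] y [ 4.e-04  1.e-04 -1.e+00] z [3.458e-01 9.383e-01 2.000e-04] yaw x -20.23 q6 [ 0.263  0.367 -0.228  0.976  0.     2.187]
```

```bash
python3 -m jog '[0,-5,0,0, 0,-15,0,0, 0,-30,0,0, 0,-50,0,0, 0,-75,0,0, 0,-100,0,0, 0,-125,0,0, 0,-145,0,0, 0,-150,0,0, 0,-150,0,0, 0,-150,0,0]' ; python3 p.py .4938 -.0748 .228
python3 - <<'E'
from m import *
p=robot.sense()['tool_pos'];q=p-[0,0,.070];print(proj(S,q),proj(T,q))
x0,y0=int(proj(S,q)[0])-60,int(proj(S,q)[1])-90
cv2.imwrite('pics/s3.png',cv2.resize(S['pixels'][y0:y0+120,x0:x0+120],None,fx=5,fy=5));print(x0,y0)
print([(r['score'],r['bbox']) for r in robot.look_for('scene','filter_centre')])
E
```

```text
time: 7.9
tool_pos: [0.5149, 0.2254, 0.227]
tcp_rot: [0.696, -0.125, 0.124, -0.696]
contact_force: [-0.6, -0.5, -0.4]
grip_width: 0.0261
t 7.9 tcp [0.5149 0.2254 0.227 ] F [-0.6 -0.5 -0.4] w 0.0261
x [ 0.9383 -0.3458 -0.0011] y [-1.2e-03 -3.0e-04 -1.0e+00] z [ 3.458e-01  9.383e-01 -8.000e-04] yaw x -20.23 q6 [ 0.263  0.281  0.043  1.333 -0.     2.187]
shift mm [  83.9   -0.9 -289. ]
[368.41296731 177.64359337] [214.7032032  216.57228207]
308 87
[(0.73, [325.8, 230.8, 14.4, 29.7]), (0.61, [305.8, 205.4, 15.4, 38.7]), (0.43, [370.9, 169.4, 10.4, 23.4])]
```

View pics/s3.png

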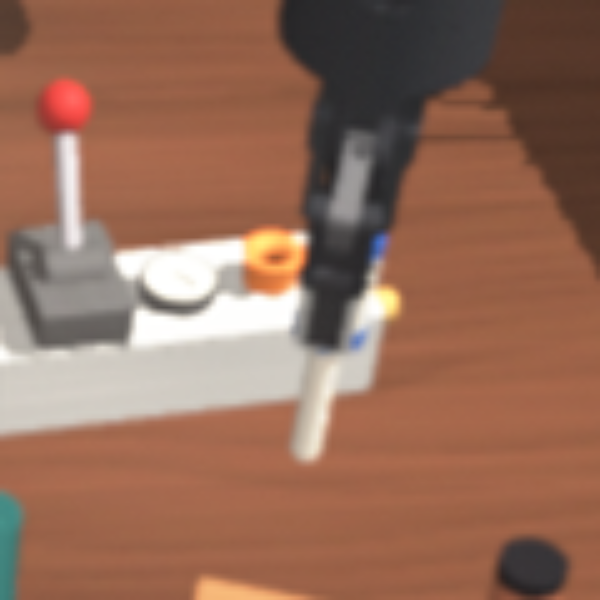

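Run:
```python
from m import *
q=robot.sense()['tool_pos']-[0,0,.070]
for h in(0,.03,.065,.09,.115):print(h,(proj(S,q+[0,0,h])-[308,87]+.5)*5)
g=cv2.cvtColor(S['pixels'],cv2.COLOR_BGR2GRAY)
g=cv2.cvtColor(S['pixels'],cv2.COLOR_BGR2HSV)
for r in range(160,180):
    xs=[x for x in range(360,382) if g[r,x,1]<90 and g[r,x,2]>110]
    if xs: print(r,np.mean(xs),len(xs))
```

```text
0 [304.87378853 455.36355383]
0.03 [315.73483148 400.49243921]
0.065 [329.02491537 333.34955805]
0.09 [338.95399899 283.18679851]
0.115 [349.27067527 231.06588075]
160 370.5 22
161 370.5 22
162 370.5 22
163 370.5 22
164 370.5 22
165 370.0 21
166 367.0 15
167 367.07142857142856 14
168 370.0 7
169 370.0 7
170 370.0 7
171 370.0 7
172 370.0 7
173 369.0 7
174 369.0 7
175 369.0 7
176 369.0 7
177 368.5 6
178 369.0 5
```

```bash
python3 -m jog '[5,0,-18,0, 14,0,-48,0, 23,0,-80,0, 32,0,-112,0, 42,0,-144,0, 51,0,-176,0, 60,0,-208,0, 70,0,-240,0, 78,0,-268,0, 82,0,-283,0, 84,0,-289,0, 84,0,-289,0, 84,0,-289,0, 84,0,-289,0]' ; python3 p.py .4938 -.0748 .158
python3 - <<'E'
from m import *
cv2.imwrite('pics/s4.png',np.hstack([cv2.resize(S['pixels'][110:230,160:280],None,fx=3.3,fy=3.3),cv2.resize(T['pixels'][180:300,280:400],None,fx=3.3,fy=3.3)]))
E
```

```text
time: 9.9
tool_pos: [0.4942, -0.0741, 0.2278]
tcp_rot: [-0.696, 0.124, -0.124, 0.696]
contact_force: [0.5, -0.5, -0.7]
grip_width: 0.0261
t 9.9 tcp [ 0.4942 -0.0741  0.2278] F [ 0.5 -0.5 -0.7] w 0.0261
x [ 9.387e-01 -3.448e-01 -1.000e-04] y [-0.e+00  1.e-04 -1.e+00] z [3.448e-01 9.387e-01 1.000e-04] yaw x -20.17 q6 [-0.317  0.174 -0.099  1.298  0.     1.606]
shift mm [-0.1 69.8 -0.8]
```

View pics/s4.png

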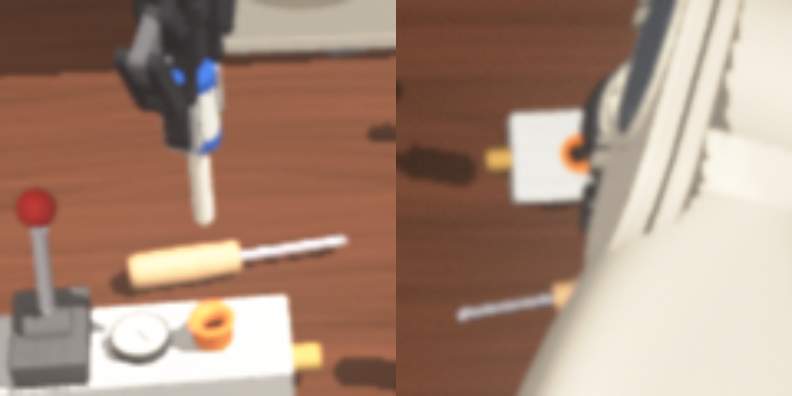

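```bash
python3 -m jog '[0,10,-0.5,0, 0,25,-0.8,0, 0,42,-0.8,0, 0,58,-0.8,0, 0,70,-0.8,0, 0,76,-0.8,0, 0,78,-0.8,0, 0,78,-0.8,0, 0,78,-0.8,0]' ; python3 p.py .4938 -.0748 .148
python3 - <<'E'
from m import *
q=robot.sense()['tool_pos']-[0,0,.070];print((proj(S,q)-[180,140]+.5)*6,(proj(S,[.4938,-.0748,.07])-[180,140]+.5)*6)
cv2.imwrite('pics/s5.png',cv2.resize(S['pixels'][140:230,180:270],None,fx=6,fy=6,interpolation=cv2.INTER_CUBIC))
E
```

```text
time: 11.12
tool_pos: [0.4941, -0.0756, 0.1502]
tcp_rot: [0.696, -0.124, 0.124, -0.696]
contact_force: [0.3, -1.0, -1.0]
grip_width: 0.0259
t 11.12 tcp [ 0.4941 -0.0756  0.1502] F [ 0.3 -1.  -1. ] w 0.0259
x [ 9.383e-01 -3.457e-01  8.000e-04] y [ 8.e-04 -3.e-04 -1.e+00] z [0.3457 0.9383 0.    ] yaw x -20.23 q6 [-0.32   0.212 -0.253  1.105 -0.     1.604]
shift mm [-0.6  2.2  0.6]
[263.34326705 380.30946905] [267.28279697 399.18614654]
```

View pics/s5.png

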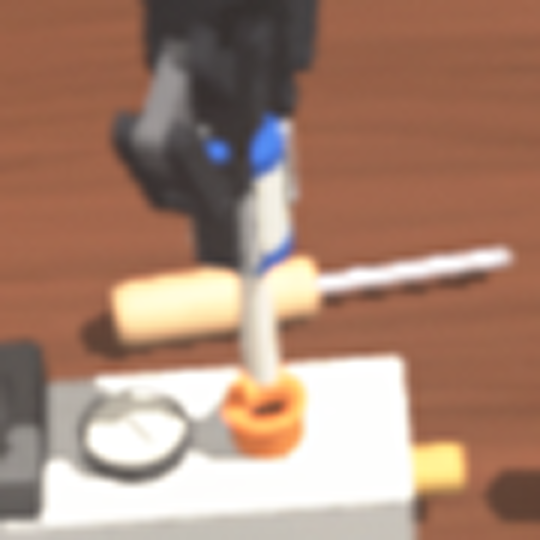

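```bash
python3 -m jog '[0,3,0,0, 0,6,0,0, 0,9,0,0, 0,12,0,0, 0,14,0,0, 0,16,0,0, 0,17,0,0, 0,18,0,0, 0,18,0,0]' ; python3 p.py
python3 - <<'E'
from m import *
cv2.imwrite('pics/s6.png',cv2.resize(S['pixels'][140:230,180:270],None,fx=6,fy=6,interpolation=cv2.INTER_CUBIC))
E
```

```text
time: 12.35
tool_pos: [0.4939, -0.0755, 0.1318]
tcp_rot: [0.696, -0.124, 0.124, -0.696]
contact_force: [1.1, 0.2, -0.6]
grip_width: 0.0262
t 12.35 tcp [ 0.4939 -0.0755  0.1318] F [ 1.1  0.2 -0.6] w 0.0262
x [ 0.9383 -0.3457 -0.    ] y [-0. -0. -1.] z [ 0.3457  0.9383 -0.    ] yaw x -20.23 q6 [-0.32   0.225 -0.285  1.06  -0.     1.604]
```

View pics/s6.png

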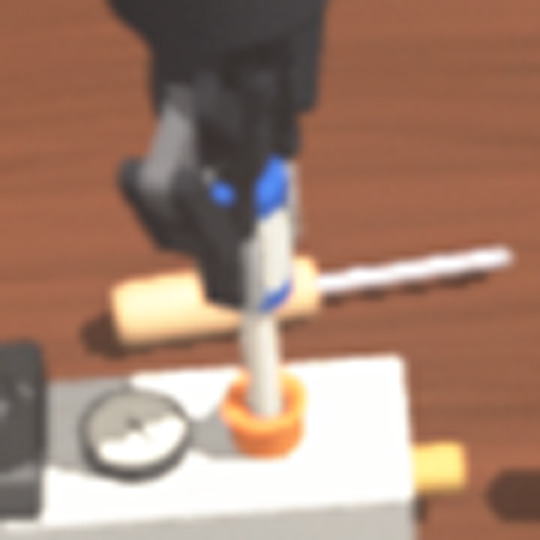

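```bash
python3 -m jog '[0,1,0,0, 0,2,0,0, 0,3,0,0, 0,4,0,0, 0,4,0,0]' ; python3 p.py;  python3 -m jog '[0,1,0,0, 0,2,0,0, 0,3,0,0, 0,4,0,0, 0,4,0,0]' ; python3 p.py; python3 -m jog '[0,1,0,0, 0,2,0,0, 0,3,0,0, 0,4,0,0, 0,4,0,0]' ; python3 p.py
```

```text
time: 13.08
tool_pos: [0.4939, -0.0754, 0.1278]
tcp_rot: [-0.696, 0.124, -0.124, 0.696]
contact_force: [-0.2, 1.1, -0.6]
grip_width: 0.0259
t 13.07 tcp [ 0.4939 -0.0754  0.1278] F [-0.2  1.1 -0.6] w 0.0259
x [ 0.9383 -0.3457 -0.    ] y [ 0.e+00  2.e-04 -1.e+00] z [3.457e-01 9.383e-01 2.000e-04] yaw x -20.23 q6 [-0.32   0.228 -0.292  1.05   0.     1.604]
time: 13.7
tool_pos: [0.4941, -0.0755, 0.1239]
tcp_rot: [0.696, -0.124, 0.124, -0.696]
contact_force: [0.1, 0.3, 2.6]
grip_width: 0.026
t 13.7 tcp [ 0.4941 -0.0755  0.1239] F [0.1 0.3 2.6] w 0.026
x [ 9.383e-01 -3.458e-01  6.000e-04] y [ 6.e-04 -1.e-04 -1.e+00] z [3.458e-01 9.383e-01 1.000e-04] yaw x -20.23 q6 [-0.32   0.231 -0.299  1.04   0.     1.604]
time: 14.32
tool_pos: [0.4939, -0.0755, 0.1196]
tcp_rot: [-0.696, 0.124, -0.124, 0.696]
contact_force: [0.5, 0.2, -0.4]
grip_width: 0.0259
t 14.32 tcp [ 0.4939 -0.0755  0.1196] F [ 0.5  0.2 -0.4] w 0.0259
x [ 0.9383 -0.3458  0.    ] y [ 0.e+00  1.e-04 -1.e+00] z [3.458e-01 9.383e-01 1.000e-04] yaw x -20.23 q6 [-0.32   0.235 -0.306  1.03   0.     1.604]
```

```bash
python3 - <<'E'
from m import *
cv2.imwrite('pics/s7.png',cv2.resize(S['pixels'][140:230,180:270],None,fx=6,fy=6,interpolation=cv2.INTER_CUBIC))
E
python3 -m jog '[0,1,0,0, 0,2,0,0]'; python3 -m jog '[0,1,0,0, 0,2,0,0]'
```

```text
time: 14.68
tool_pos: [0.494, -0.0755, 0.118]
tcp_rot: [0.696, -0.124, 0.124, -0.696]
contact_force: [-0.4, -0.2, 5.7]
grip_width: 0.0261
time: 14.92
tool_pos: [0.494, -0.0755, 0.1161]
tcp_rot: [0.696, -0.124, 0.124, -0.696]
contact_force: [-0.2, 1.9, 4.6]
grip_width: 0.0261
```

View pics/s7.png

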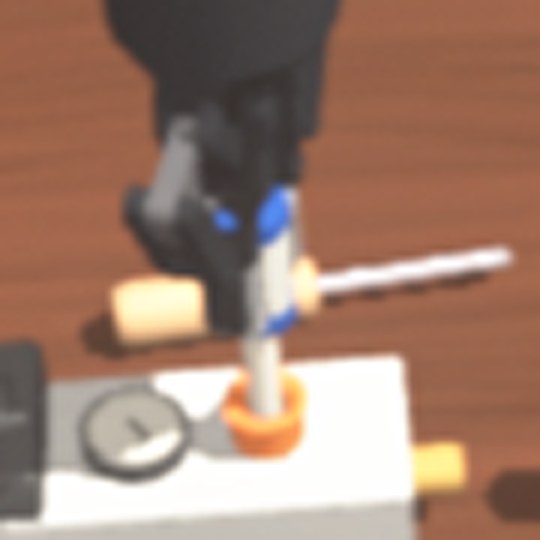

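The stem is well into the collet and centred. Sliding drag is about 5 N. I'll continue in small steps.

```bash
for i in 1 2; do python3 -m jog '[0,1,0,0, 0,2,0,0]' | grep -v rot; done
```

```text
time: 15.18
tool_pos: [0.494, -0.0755, 0.1141]
contact_force: [0.5, 0.4, 4.5]
grip_width: 0.0259
time: 15.42
tool_pos: [0.494, -0.0755, 0.1121]
contact_force: [-0.0, 1.1, 4.0]
grip_width: 0.0259
```

```bash
python3 -m jog '[0,1,0,0, 0,2,0,0]' | grep -v rot
```

```text
time: 15.68
tool_pos: [0.494, -0.0755, 0.1101]
contact_force: [-0.3, 0.2, 5.3]
grip_width: 0.0261
```

```bash
python3 -m jog '[0,1,0,0, 0,2,0,0]' | grep -v rot
```

```text
time: 15.92
tool_pos: [0.494, -0.0755, 0.1081]
contact_force: [-0.4, 1.4, 4.8]
grip_width: 0.0259
```

```bash
python3 -m jog '[0,1,0,0, 0,2,0,0]' | grep -v rot
```

```text
time: 16.18
tool_pos: [0.494, -0.0755, 0.1061]
contact_force: [-0.6, 0.8, 4.8]
grip_width: 0.0261
```

```bash
python3 -m jog '[0,1,0,0, 0,2,0,0]' | grep -v rot
```

```text
time: 16.42
tool_pos: [0.494, -0.0755, 0.104]
contact_force: [-0.9, 1.2, 5.9]
grip_width: 0.0263
```

```bash
python3 -m jog '[0,1,0,0, 0,1.5,0,0]' | grep -v rot
```

```text
time: 16.68
tool_pos: [0.494, -0.0755, 0.1029]
contact_force: [-1.9, 1.4, 10.3]
grip_width: 0.0261
```

```bash
python3 -m jog '[0,0.5,0,0, 0,1,0,0]' | grep -v rot
```

```text
time: 16.92
tool_pos: [0.494, -0.0755, 0.1019]
contact_force: [-1.4, 0.9, 9.5]
grip_width: 0.0259
```

```bash
python3 -m jog '[0,0.5,0,0]' | grep -v rot
```

```text
time: 17.05
tool_pos: [0.494, -0.0755, 0.1015]
contact_force: [-1.6, 1.3, 9.8]
grip_width: 0.026
```

```bash
python3 -m jog '[0,0.5,0,0]' | grep -v rot
```

```text
time: 17.18
tool_pos: [0.494, -0.0755, 0.101]
contact_force: [-1.6, 1.7, 8.3]
grip_width: 0.026
```

```bash
python3 -m jog '[0,0.4,0,0]' | grep -v rot
```

```text
time: 17.3
tool_pos: [0.494, -0.0755, 0.1005]
contact_force: [-1.6, 1.5, 9.6]
grip_width: 0.0263
```

```bash
python3 -m jog '[0,0.3,0,0]' | grep -v rot
```

```text
time: 17.42
tool_pos: [0.494, -0.0755, 0.1003]
contact_force: [-2.2, 2.4, 12.7]
grip_width: 0.0259
```

```bash
python3 -m jog '[0,0.3,0,0]' | grep -v rot
```

```text
time: 17.55
tool_pos: [0.4941, -0.0755, 0.1003]
contact_force: [-2.7, 2.4, 15.6]
grip_width: 0.0263
```

Force is rising steeply, so this is the hard bottom. One or two small increments more.

```bash
python3 -m jog '[0,0.3,0,0]' | grep -v rot
```

```text
time: 17.68
tool_pos: [0.4941, -0.0755, 0.1002]
contact_force: [-3.6, 2.1, 17.7]
grip_width: 0.026
```

```bash
python3 -m jog '[0,0.2,0,0]' | grep -v rot
```

```text
time: 17.8
tool_pos: [0.4941, -0.0755, 0.1001]
contact_force: [-3.7, 2.5, 18.8]
grip_width: 0.0265
```

```bash
python3 -m jog '[0,0.2,0,0, 0,0.2,0,0]' | grep -v rot; python3 -m jog '[0,0,0,0, 0,0,0,0, 0,0,0,0, 0,0,0,0, 0,0,0,0, 0,0,0,0]' 0 | grep -v rot;  python3 - <<'E'
from m import *
cv2.imwrite('pics/s8.png',cv2.resize(S['pixels'][130:230,150:270],None,fx=5,fy=5,interpolation=cv2.INTER_CUBIC))
E
```

```text
time: 18.05
tool_pos: [0.4941, -0.0755, 0.1001]
contact_force: [-4.9, 2.1, 19.8]
grip_width: 0.0262
time: 18.8
tool_pos: [0.4939, -0.0755, 0.0986]
contact_force: [-0.7, -0.2, -0.1]
grip_width: 0.0854
```

View pics/s8.png

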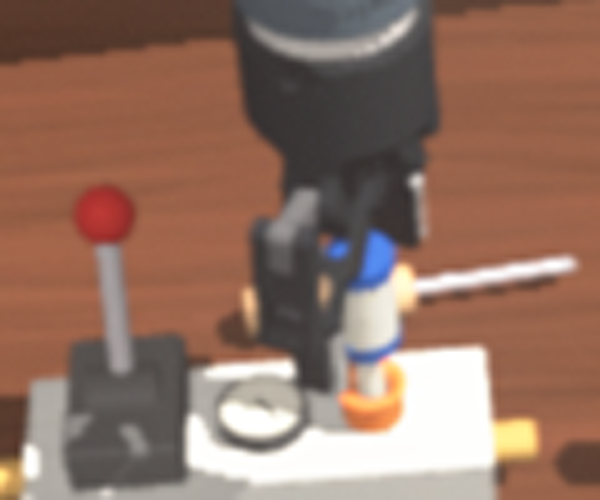

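```bash
python3 -m jog '[0,-5,0,0, 0,-15,0,0, 0,-35,0,0, 0,-60,0,0, 0,-90,0,0, 0,-120,0,0, 0,-135,0,0, 0,-140,0,0, 0,-140,0,0, 0,-140,0,0]' 0| grep -v rot;python3 p.py .400 -.180 .239;  python3 - <<'E'
from m import *
cv2.imwrite('pics/s9.png',cv2.resize(S['pixels'][130:230,150:270],None,fx=5,fy=5,interpolation=cv2.INTER_CUBIC))
E
```

```text
time: 20.15
tool_pos: [0.4935, -0.0754, 0.2376]
contact_force: [0.6, 0.2, 0.1]
grip_width: 0.0852
t 20.15 tcp [ 0.4935 -0.0754  0.2376] F [0.6 0.2 0.1] w 0.0852
x [ 0.9383 -0.3458 -0.0017] y [-1.6e-03  5.0e-04 -1.0e+00] z [ 3.458e-01  9.383e-01 -1.000e-04] yaw x -20.23 q6 [-0.32   0.171 -0.078  1.324 -0.     1.604]
shift mm [ -51.6   -1.3 -130.5]
```

View pics/s9.png

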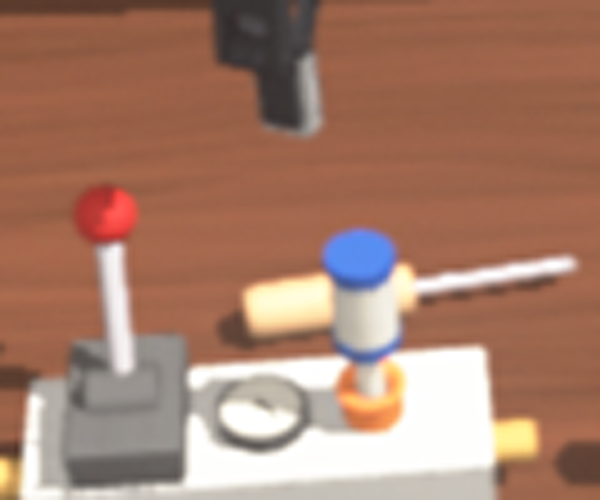

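```bash
python3 -m jog '[-4,0,-10,-3, -12,0,-30,-6, -20,0,-52,-10, -29,0,-74,-14, -38,0,-96,-17, -45,0,-114,-20, -50,0,-126,-22, -51.6,0,-130.5,-22, -51.6,0,-130.5,-22, -51.6,0,-130.5,-22]' 1 40| grep -v rot;python3 p.py .400 -.180 .128
```

```text
time: 21.5
tool_pos: [0.4006, -0.1798, 0.2385]
contact_force: [-0.5, -0.4, -0.5]
grip_width: -0.0002
t 21.5 tcp [ 0.4006 -0.1798  0.2385] F [-0.5 -0.4 -0.5] w -0.0002
x [ 0.9995  0.0308 -0.    ] y [-0.e+00  2.e-04 -1.e+00] z [-3.080e-02  9.995e-01  2.000e-04] yaw x 1.77 q6 [-0.614  0.067 -0.198  1.306  0.     0.926]
shift mm [ -0.6 110.5  -0.2]
```

```bash
python3 -m jog '[0,15,0,0, 0,35,0,0, 0,60,0,0, 0,85,0,0, 0,100,0,0, 0,108,0,0, 0,110,0,0, 0,110,0,0, 0,110,0,0]' | grep -v rot;python3 p.py .506 -.178 .128
python3 - <<'E'
from m import *
cv2.imwrite('pics/s10.png',np.hstack([cv2.resize(S['pixels'][110:230,140:260],None,fx=3.3,fy=3.3),cv2.resize(T['pixels'][180:300,310:430],None,fx=3.3,fy=3.3)]))
E
```

```text
time: 22.62
tool_pos: [0.4006, -0.1803, 0.1291]
contact_force: [-0.0, 0.4, -0.1]
grip_width: 0.0002
t 22.62 tcp [ 0.4006 -0.1803  0.1291] F [-0.   0.4 -0.1] w 0.0002
x [9.995e-01 3.090e-02 7.000e-04] y [ 7.e-04 -5.e-04 -1.e+00] z [-3.090e-02  9.995e-01 -6.000e-04] yaw x 1.77 q6 [-0.614  0.129 -0.417  1.024  0.     0.926]
shift mm [105.4   1.2  -1. ]
```

View pics/s10.png

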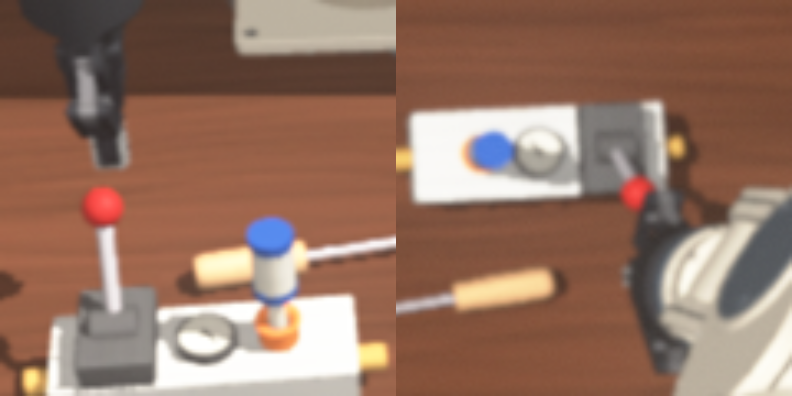

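Run:
```python
from m import *
print(proj(S,[.4584,-.1804,.1422]),proj(T,[.4584,-.1804,.1422]),proj(S,[.4006,-.1803,.1291]),'seen tip',140+115/3.3,110+163/3.3)
print(proj(S,[.4584,-.1824,.1422]),proj(T,[.4584,-.1824,.1422]))
```

```text
[171.29713102 172.32961558] [383.75432105 238.84483252] [174.21488275 159.00439952] seen tip 174.84848484848484 159.3939393939394
[170.33456416 172.36798438] [384.57999622 238.83693362]
```

```bash
python3 -m jog '[8,0,-0.5,0, 16,0,-0.5,0, 24,0,-0.5,0, 31,0,-0.5,0, 37,0,-0.5,0, 43,0,-0.5,0, 49,0,-0.5,0, 55,0,-0.5,0, 61,0,-0.5,0, 67,0,-0.5,0, 72,0,-0.5,0, 77,0,-0.5,0, 77,0,-0.5,0]' | grep -v rot
python3 - <<'E'
from m import *
cv2.imwrite('pics/s11.png',np.hstack([cv2.resize(S['pixels'][110:230,140:260],None,fx=3.3,fy=3.3),cv2.resize(T['pixels'][180:300,310:430],None,fx=3.3,fy=3.3)]))
E
```

```text
time: 24.45
tool_pos: [0.4777, -0.1782, 0.1285]
contact_force: [0.3, 0.4, 0.2]
grip_width: -0.0002
```

View pics/s11.png

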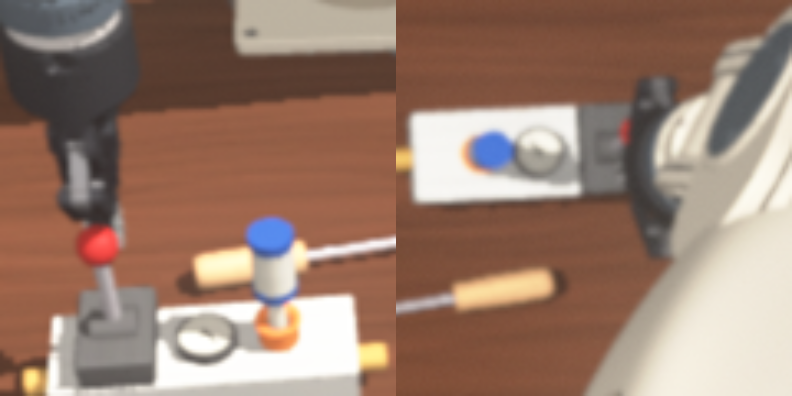

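```bash
python3 -m jog '[4,0,0,0, 8,0,0,0, 12,0,0,0, 16,0,0,0, 20,0,0,0, 23,0,0,0, 26,0,0,0, 28,0,0,0]' | grep -v rot
python3 - <<'E'
from m import *
cv2.imwrite('pics/s12.png',np.hstack([cv2.resize(S['pixels'][110:230,140:260],None,fx=3.3,fy=3.3),cv2.resize(T['pixels'][180:300,310:430],None,fx=3.3,fy=3.3)]))
sr=seg(S,(155,160,185,205),red)
for a in(.6,.7,.8,.9,1.,1.1):
    p=[.498+.08*np.sin(a-.5),-.1795,.072+.08*np.cos(a-.5)];print(a,proj(S,p))
E
```

```text
time: 25.55
tool_pos: [0.5055, -0.1774, 0.1286]
contact_force: [0.1, 0.5, -0.8]
grip_width: -0.0002
100 168.76 195.99 163 175 190 201
0.6 [169.27031388 184.7703084 ]
0.7 [169.0450299  187.92320961]
0.8 [168.88180747 191.32882704]
0.9 [168.78337343 194.94874606]
1.0 [168.75156987 198.74065153]
1.1 [168.78729103 202.65901429]
```

View pics/s12.png

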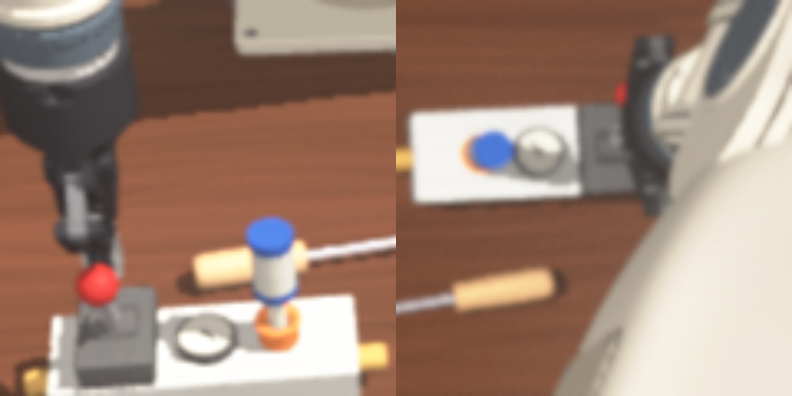

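```bash
python3 -m jog '[2,0,0,0, 4,0,0,0]' | grep -v rot
```

```text
time: 25.9
tool_pos: [0.5093, -0.1772, 0.1286]
contact_force: [-1.5, -0.8, -0.3]
grip_width: 0.0002
```

```bash
python3 -m jog '[1,0,0,0, 2,0,0,0]' | grep -v rot
```

```text
time: 26.15
tool_pos: [0.5104, -0.1772, 0.1284]
contact_force: [-8.1, -1.4, 2.3]
grip_width: 0.0002
```

```bash
python3 -m jog '[1,0,0,0, 2,0,0,0]' | grep -v rot; python3 -c "
from m import *
seg(S,(155,160,185,208),red)"
```

```text
time: 26.4
tool_pos: [0.5107, -0.1771, 0.1283]
contact_force: [-16.3, -1.3, 6.9]
grip_width: 0.0001
92 168.8 198.37 163 174 193 203
```

The lever is at its stop, with the force rising and the ball at row 198.4, which is about 1.0 rad. Now I back off and raise.

```bash
python3 -m jog '[-5,0,0,0, -15,0,0,0, -35,0,0,0, -60,0,0,0, -90,0,0,0, -110,-5,0,0, -115,-30,0,0, -115,-70,0,0, -115,-105,0,0, -115,-120,0,0, -115,-120,0,0, -115,-120,0,0]' | grep -v rot
python3 - <<'E'
from m import *
cv2.imwrite('pics/s13.png',np.hstack([S['pixels'][100:400,130:430],T['pixels'][80:380,130:430]]))
cv2.imwrite('pics/s13b.png',cv2.resize(S['pixels'][140:230,150:260],None,fx=6,fy=6,interpolation=cv2.INTER_CUBIC))
seg(S,(155,160,185,208),red)
b=seg(S,(210,165,235,186),blue);print('cap',b,atz(S,*b,.148),proj(S,[.494,-.0752,.03]),proj(S,[.494,-.0752,.145]))
E
```

```text
time: 28.0
tool_pos: [0.3981, -0.1805, 0.248]
contact_force: [-0.0, 0.3, -0.7]
grip_width: 0.0001
105 168.89 197.82 163 175 192 203
95 221.55 181.13 216 227 177 185
cap (np.float64(221.54736842105262), np.float64(181.1263157894737)) [ 0.49777202 -0.07470423  0.148     ] [225.06558472 218.51284308] [221.41935533 180.93697503]
```

View pics/s13.png

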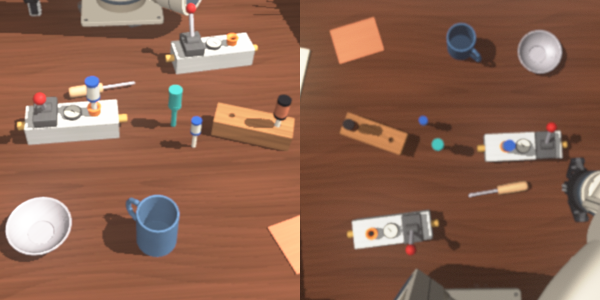

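View pics/s13b.png

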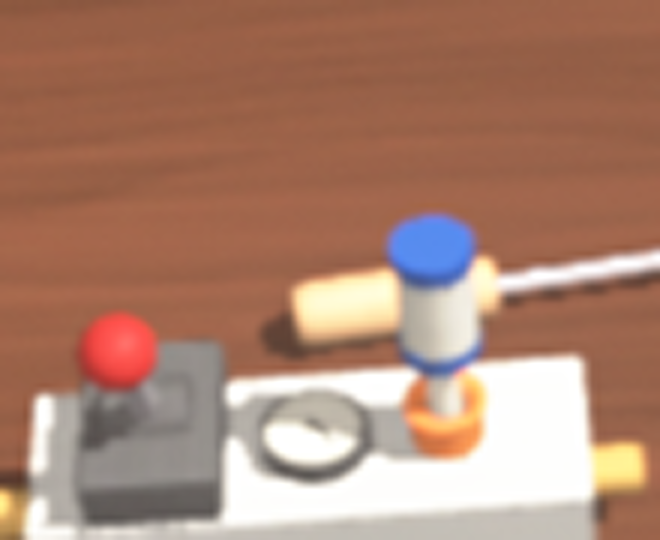

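The fresh filter stands upright in the collet, and the lever is over on the +x side (ball at row 197.8, about 0.98 rad). The spent filter, mug, bowl and graver look unmoved, and the gripper touches nothing.

```bash
python3 -c "
from workcell import robot
print(robot.job_done())"
```

```text
the job is handed in; nothing more can be done
None
```

The fresh filter is seated in the collet, the air valve is open, and I handed the job in at about 28 s of the 70 s allowed. No verdict was reported.

- **Choice of parts:** I used the blue-and-white filter standing in the rack and the manifold farthest to the robot's right. I left the turquoise filter, the small blue filter and the second manifold alone.
- **Seating:** The stem slid against about 5 N of seal drag. It met the washer about 37 mm below the mouth at about 10 N. About 3 mm further down the force rose steeply, and I stopped at a reading of 19.8 N and released the filter.
- **Valve:** I pushed the lever to its stop, with about 16 N sideways at the end, then backed off. The camera puts it at about 0.98 rad.
- **Last checks:** The fresh filter was upright in the collet and the gripper was clear, reading no contact force. The spent filter, mug, bowl and graver looked unmoved in both pictures; I judged that by eye and did not measure it.
- **Not confirmed:** The washer's travel is not visible, so "fully home" is inferred from the force rise and depth. The two cameras disagreed by about 1 to 3 mm on some points, such as the lever ball; this did not affect the insertion or the push.

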